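# Load copper test strips into the etching-bath carrier

## Task

In the printmaking studio, load the carrier for the etching bath: lift the retaining bar off its two notched supports and put it aside on the table, then bring every copper test strip from the litho stone and lay it flat across the carrier's two ribs, side by side without overlapping, roughly centred across the ribs; finally lay the bar back across both supports, in their notches and centred. The strips are too thin to pick up from the stone, so slide each one out over its edge to take hold of it; the gripper must not touch the stone's grained surface, and leave the spray bottle, ink tin and tape alone.

Things in the scene. Friction and masses are not known exactly. Their poses are not given: they have to be found in the camera images.
- stone: Fixed lithographic stone, a grey block 180 mm (its x) by 320 mm (its y), 60 mm high. Origin: centre of its underside on the table; x points away from the robot (within 0.15 rad), so the near edge, over which strips can be slid, is at x = -90 mm, with clear table before it. Stone and carrier stand one left, one right, either way round.
- strip1: Thin copper strip, 100 mm (x) by 30 mm (y) by 2.5 mm, about 50 g. Origin: centre of its underside. Starts flat on the stone, x within 8 degrees of the stone's x, near end 12 to 45 mm in from the near edge, neighbours about 62 mm apart. Closed fingertips pressing 5 to 10 N on top drag it easily over the smooth stone. 3 to 5 are present; None if absent or held.
- strip2: Thin copper strip, 100 mm (x) by 30 mm (y) by 2.5 mm, about 50 g. Origin: centre of its underside. Starts flat on the stone, x within 8 degrees of the stone's x, near end 12 to 45 mm in from the near edge, neighbours about 62 mm apart. Closed fingertips pressing 5 to 10 N on top drag it easily over the smooth stone. 3 to 5 are present; None if absent or held.
- strip3: Thin copper strip, 100 mm (x) by 30 mm (y) by 2.5 mm, about 50 g. Origin: centre of its underside. Starts flat on the stone, x within 8 degrees of the stone's x, near end 12 to 45 mm in from the near edge, neighbours about 62 mm apart. Closed fingertips pressing 5 to 10 N on top drag it easily over the smooth stone. 3 to 5 are present; None if absent or held.
- strip4: Thin copper strip, 100 mm (x) by 30 mm (y) by 2.5 mm, about 50 g. Origin: centre of its underside. Starts flat on the stone, x within 8 degrees of the stone's x, near end 12 to 45 mm in from the near edge, neighbours about 62 mm apart. Closed fingertips pressing 5 to 10 N on top drag it easily over the smooth stone. 3 to 5 are present; None if absent or held.
- strip5: Thin copper strip, 100 mm (x) by 30 mm (y) by 2.5 mm, about 50 g. Origin: centre of its underside. Starts flat on the stone, x within 8 degrees of the stone's x, near end 12 to 45 mm in from the near edge, neighbours about 62 mm apart. Closed fingertips pressing 5 to 10 N on top drag it easily over the smooth stone. 3 to 5 are present; None if absent or held.
- carrier: Fixed low carrier, white floor 100 mm (x) by 324 mm (y), 6 mm thick. Origin: centre of its underside on the table; x points away from the robot (within 0.15 rad). Two grey ribs, 6 mm wide, 288 mm long, run along y at x = -16 and +16 mm, tops at z = 16 mm; strips lie across them, along x. Room for five side by side. The table is clear to 140 mm beyond the origin in +x: room for the bar.
- rest_left (a point): Middle of the notch floor of the carrier's blue end support at carrier y = +150 mm, z = 28 mm. Support 12 mm thick (y), 64 mm wide (x); notch open at the top, 28 mm wide (x), its prongs 12 mm high.
- rest_right (a point): The same on the support at carrier y = -150 mm.
- bar: Loose aluminium retaining bar with red ends, 340 mm long (its y), 20 mm wide (x), 14 mm high, about 250 g. Origin: centre of its underside. It starts in both notches, along the carrier's y, and can be taken across its width at the middle from above. Laid properly its underside is 28 mm above the carrier's underside, 9 mm clear of the strips.
- spray: Green spray bottle, 68 mm across, 190 mm tall, a bystander beyond the work. Origin at the centre of its underside.
- ink_tin: Ink tin, 80 mm across, 70 mm tall, a bystander. Origin at the centre of its underside.
- tape: Roll of green tape lying flat, 90 mm across, 25 mm tall, a bystander. Origin at the centre of its underside.

How it is judged (in metres and radians):
On the way, in this order (a step that is already met when the one before it is completed fails the run):
1. the retaining bar has been taken off the carrier (horizontal distance between bar and carrier above 0.06 m), for 0.2 s.
2. with the bar still off, every strip lies flat across the carrier's ribs (horizontal distance between bar and carrier above 0.05 m and x of strip1 in the frame of carrier between -0.022 and 0.022 m and y of strip1 in the frame of carrier between -0.13 and 0.13 m and z of strip1 in the frame of carrier between 0.0145 and 0.0174 m and angle between each of strip1, strip2, strip3, strip4, strip5's own z axis and vertical below 0.04 rad and linear speed of each of strip1, strip2, strip3, strip4, strip5 below 0.02 m/s and x of strip2 in the frame of carrier between -0.022 and 0.022 m and y of strip2 in the frame of carrier between -0.13 and 0.13 m and z of strip2 in the frame of carrier between 0.0145 and 0.0174 m and x of strip3 in the frame of carrier between -0.022 and 0.022 m and y of strip3 in the frame of carrier between -0.13 and 0.13 m and z of strip3 in the frame of carrier between 0.0145 and 0.0174 m and x of strip4 in the frame of carrier between -0.022 and 0.022 m and y of strip4 in the frame of carrier between -0.13 and 0.13 m and z of strip4 in the frame of carrier between 0.0145 and 0.0174 m and x of strip5 in the frame of carrier between -0.022 and 0.022 m and y of strip5 in the frame of carrier between -0.13 and 0.13 m and z of strip5 in the frame of carrier between 0.0145 and 0.0174 m), for 0.2 s.
At the end, for the whole second after the job is handed in: Each strip present lies flat on both ribs (within 1.5 mm in height, tilt < 0.04 rad, within 22 mm of the middle in x, 130 mm in y), none overlapping; the bar lies in both notches (height within 1.5 mm, centred within 8 mm in x, 12 mm in y, 0.06 rad); all at rest (x of strip1 in the frame of carrier between -0.022 and 0.022 m and y of strip1 in the frame of carrier between -0.13 and 0.13 m and z of strip1 in the frame of carrier between 0.0145 and 0.0174 m and angle between each of strip1, strip2, strip3, strip4, strip5, bar's own z axis and vertical below 0.04 rad and linear speed of each of strip1, strip2, strip3, strip4, strip5, bar below 0.02 m/s and x of strip2 in the frame of carrier between -0.022 and 0.022 m and y of strip2 in the frame of carrier between -0.13 and 0.13 m and z of strip2 in the frame of carrier between 0.0145 and 0.0174 m and x of strip3 in the frame of carrier between -0.022 and 0.022 m and y of strip3 in the frame of carrier between -0.13 and 0.13 m and z of strip3 in the frame of carrier between 0.0145 and 0.0174 m and x of strip4 in the frame of carrier between -0.022 and 0.022 m and y of strip4 in the frame of carrier between -0.13 and 0.13 m and z of strip4 in the frame of carrier between 0.0145 and 0.0174 m and x of strip5 in the frame of carrier between -0.022 and 0.022 m and y of strip5 in the frame of carrier between -0.13 and 0.13 m and z of strip5 in the frame of carrier between 0.0145 and 0.0174 m and z of bar in the frame of carrier between 0.0265 and 0.0295 m and x of bar in the frame of carrier between -0.008 and 0.008 m and y of bar in the frame of carrier between -0.012 and 0.012 m and angle between the y axis of bar and the y axis of carrier, either way round below 0.06 rad); the robot touches nothing.
It fails at once if the gripper presses on the stone (over 3 N) (contact force between the fingers and stone above 3 N).
It fails at once if the spray is disturbed (moved over 30 mm) (distance of spray from where it was at the start of the episode above 0.03 m).
It fails at once if the ink tin is disturbed (moved over 30 mm) (distance of ink_tin from where it was at the start of the episode above 0.03 m).
It fails at once if the tape is disturbed (moved over 30 mm) (distance of tape from where it was at the start of the episode above 0.03 m).
Of strip1, strip2, strip3, strip4, strip5 only 3 to 5 are there at a start; the rules pass over those that are not, and their reading is None.
At some moment in a run one of bar may be knocked a few centimetres aside while the robot is not near it.
It also fails if it takes over 210 s, if anything falls off the work surface, if the arm or the gripper's body presses on something with over 40 N, if the wrist force passes 120 N, or if a joint passes its speed limit or range.

## Robot

A 7-joint arm with a two-finger parallel gripper is mounted at the origin on the work surface. World frame = base frame: x ahead of the robot, y to its left, z up, the work surface at z = 0. Lengths are in mm, angles in rad, forces in N, time in s.
With the tool pointing down it reaches from about 400 to 900 mm from the base axis. Payload 5.6 kg.
Tool frame: the origin (TCP) lies on the centre line of the jaws, within the pads' length; the fingertips stand 14 mm ahead of it and the grasp point (between the pads) lies 5 mm behind it (manip.tip_extent is the distance from the TCP to the fingertips, in mm); z points along the fingers, y is the line along which they close (so a half turn about z gives the same grasp; the last joint's range is limited). The gripper opens to 92 mm and grips with 3 to 60 N. Pads are 20 mm wide; open, the fingers measure 128 mm over their backs; the gripper's body (75 mm by 189 mm) begins 69 mm behind the grasp point.
Start: joints at [-1.219, 0.468, -0.012, 1.603, 0.006, 1.071, -0.056], TCP at [250.046, 599.988, 206.792] pointing down, gripper open.
Joint ranges: [-2.53, 2.53], [-0.31, 2.02], [-1.57, 1.55], [0.28, 2.44], [-1.29, 4.43], [0.15, 1.84], [-2.92, 2.92]. Speed limits (rad/s): [2.57, 2.57, 3.14, 3.14, 3.14, 3.14, 3.14].

## Interface

Orientations are given as a 3x3 rotation matrix whose columns are the frame's x, y, z axes.
In Python, from station import manip gives the robot as it stands. Calls block until the motion is done:
- manip.reach(position, orientation): joint-space move of the TCP to a pose.
- manip.servo_line(position, rot=None, rate=150, force_limit=None): straight line of the TCP; rot=None keeps the orientation; rate is the mean speed in mm/s. With force_limit (N) it stops when the force on the tool has changed by that much, and returns True; else False.
- manip.movej(angles): joint-space move.
- manip.gripper_open() and manip.gripper_close(force=None): open the fingers fully, or close them until they stop; force is the grip in N (None keeps the last).
- manip.sleep(seconds).
- manip.inverse_kinematics(position, orientation): joint angles nearest the present ones, or None.
- manip.snapshot(name): name is "side" or "top" or "wrist"; returns a dict with "img" (384x512x3 uint8, red, green, blue), "fx", "fy", "cx", "cy" (pixels), "dist" ([k1, k2, p1, p2, k3] as OpenCV has them; the pictures are not rectified), "world_to_cam" (4x4, takes a point from world to camera coordinates). Camera axes: x right, y down, z forward; pixel columns grow to the right and rows downward; lengths in mm; the calibration is good to about 2 mm. A picture is of the moment at which its call begins. There is no depth.
A pose or a line that the arm cannot do raises manip.IKError and nothing moves.
- manip.finish_job(): hands the job in; it is judged then, once.
Readings, each from a call of its own:
- manip.current_time(): time.
- manip.current_qpos(): joint angles.
- manip.current_joint_vel(): joint speeds.
- manip.current_joint_efforts(): joint torques, N m.
- manip.current_eef_pos(): TCP position.
- manip.current_eef_rot(): TCP orientation.
- manip.current_contact_force(): force on the tool from outside, world axes, zero at the start.
- manip.current_moment(): the same for the moment, N m.
- manip.current_finger_gap(): finger opening in mm.
- manip.current_grasp_force(): force on a finger pad.
Only numpy, scipy, OpenCV 4.12 (cv2) and the standard library are available. Lean on these libraries where they do the work, as an engineer would, in place of code of your own. Each camera call takes 0.05 s, during which the arm holds its last target. There are 200 camera calls.

## Working session

There is one attempt and no reset: what is moved stays moved. The work goes in short steps, each a Python script; the robot and the scene stay as the last script left them, time stands still between calls to the robot, and variables do not carry over. Pictures are saved under pics/ and viewed, at most 17 in all, crops included, and the job is handed in when it is done.

```bash
ls; mkdir -p pics; python3 - <<'E'
from station import manip
import cv2,numpy as np
for n in("side","top","wrist"):
    s=manip.snapshot(n); cv2.imwrite(f"pics/{n}0.png",s["img"][:,:,::-1])
    W=np.array(s["world_to_cam"]); print(n,s["fx"],s["fy"],s["cx"],s["cy"],s["dist"],(-W[:3,:3].T@W[:3,3]).round(0),W[:3,:3].round(2).tolist())
a=cv2.imread("pics/top0.png");b=cv2.imread("pics/side0.png")
cv2.imwrite("pics/both.png",cv2.resize(np.vstack([a,b]),None,fx=.78,fy=.78))
E
```

```text
pics
side 383.8490781362889 383.8490781362889 254.1568340711128 190.19560160324326 [-0.03354226  0.          0.          0.          0.        ] [398. 806. 614.] [[-0.96, -0.26, -0.02], [-0.13, 0.53, -0.84], [0.23, -0.81, -0.54]]
top 459.8615889997148 459.8615889997148 252.72893869801564 196.21052656925883 [0.04832193 0.         0.         0.         0.        ] [ 482.    4. 1266.] [[-0.02, -1.0, -0.02], [-0.99, 0.02, -0.12], [0.12, 0.02, -0.99]]
wrist 285.1833165069364 285.1833165069364 258.5379839512607 185.03177400483833 [0.02476001 0.         0.         0.         0.        ] [172. 632. 384.] [[0.38, 0.92, -0.0], [0.88, -0.37, 0.3], [0.28, -0.12, -0.95]]
```

View pics/top0.png

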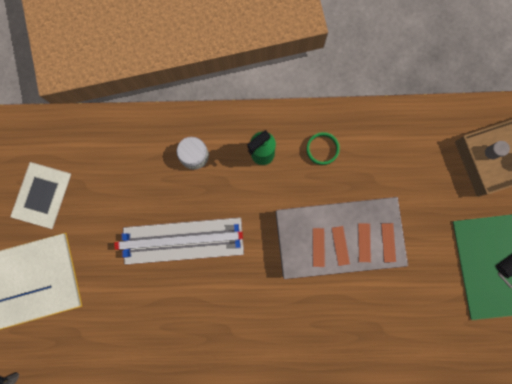

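View pics/side0.png

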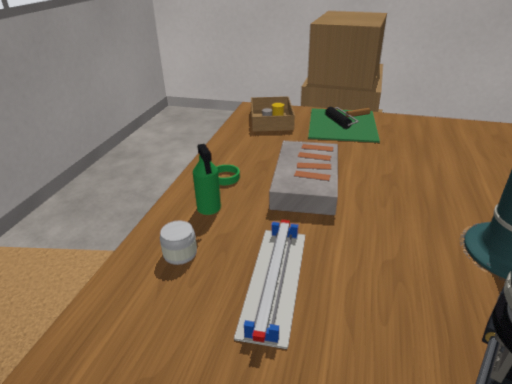

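The top view shows the carrier on the left (cols 120–243, rows 219–263) and the bar's red ends at (117,245) and (241,236). The stone is on the right with 4 strips, at (318,247), (341,245), (364,243) and (388,242). The bystanders sit behind, around row 150. The side view shows the same layout.

```bash
cat > vis.py <<'E'
import cv2,numpy as np
from station import manip
def snap(n,save=None):
    s=manip.snapshot(n)
    if save: cv2.imwrite(f"pics/{save}.png",s["img"][:,:,::-1])
    return s
def K(s): return np.array([[s["fx"],0,s["cx"]],[0,s["fy"],s["cy"]],[0,0,1.]])
def ray(s,p):
    p=np.asarray(p,float).reshape(-1,1,2)
    u=cv2.undistortPoints(p,K(s),np.array(s["dist"])).reshape(-1,2)
    W=np.array(s["world_to_cam"]);R=W[:3,:3]
    return -R.T@W[:3,3],np.c_[u,np.ones(len(u))]@R
def onplane(s,p,z):
    o,d=ray(s,p); return o+d*((z-o[2])/d[:,2])[:,None]
def tri(*sp):
    A=np.zeros((3,3));b=np.zeros(3)
    for s,p in sp:
        o,d=ray(s,p);d=d[0]/np.linalg.norm(d[0]);M=np.eye(3)-np.outer(d,d);A+=M;b+=M@o
    return np.linalg.solve(A,b)
def project(s,P):
    W=np.array(s["world_to_cam"])
    return cv2.projectPoints(np.asarray(P,float).reshape(-1,1,3),cv2.Rodrigues(W[:3,:3])[0],W[:3,3],K(s),np.array(s["dist"]))[0].reshape(-1,2)
def mask(s,c):
    h,S,v=[x.astype(int) for x in cv2.split(cv2.cvtColor(s["img"],cv2.COLOR_RGB2HSV))]
    m={"red":((h<6)|(h>174))&(S>190)&(v>90),"blue":(h>105)&(h<125)&(S>170)&(v>60),
       "copper":(h>3)&(h<14)&(S>110)&(S<185)&(v>110),"white":(S<45)&(v>170)}[c]
    return m.astype(np.uint8)*255
def blobs(s,c,amin,box=None):
    m=mask(s,c)
    if box is not None:
        k=np.zeros_like(m);k[box[1]:box[3],box[0]:box[2]]=255;m&=k
    m=cv2.morphologyEx(m,cv2.MORPH_OPEN,np.ones((2,2)))
    C=[x for x in cv2.findContours(m,cv2.RETR_EXTERNAL,cv2.CHAIN_APPROX_NONE)[0] if cv2.contourArea(x)>=amin]
    out=[]
    for x in C:
        M=cv2.moments(x); out.append((M["m10"]/M["m00"],M["m01"]/M["m00"],cv2.contourArea(x),x))
    return sorted(out,key=lambda t:t[0])
E
python3 - <<'E'
from vis import *
t,s=snap("top"),snap("side")
for c,b1,b2 in(("copper",(280,195,410,280),(270,135,345,200)),("red",(100,200,260,270),(230,210,310,350)),("blue",(100,200,260,270),(230,210,310,350))):
    B1=blobs(t,c,8,b1);B2=blobs(s,c,8,b2)
    print(c,[tuple(np.round(x[:3],1)) for x in B1],[tuple(np.round(x[:3],1)) for x in B2])
    if c=="copper": B2.sort(key=lambda x:-x[1])
    if c=="red": B2.sort(key=lambda x:-x[1])
    if c!="blue" and len(B1)==len(B2):
        for a,b in zip(B1,B2): 
            P=tri((t,a[:2]),(s,b[:2])); print(P.round(1),"reproj err",(project(t,P)-a[:2]).round(1))
for y,x in ((219,123),(219,242),(263,123),(263,242)): print("hsv",cv2.cvtColor(t["img"],cv2.COLOR_RGB2HSV)[y,x])
print("carrier corners",onplane(t,[(123,227),(241,219),(126,263),(244,255)],6).round(0).tolist())
print("stone top corners",onplane(t,[(277,210),(398,199),(284,277),(407,266)],60).round(0).tolist())
print("spray tin tape",onplane(t,[(262,155),(193,160),(323,149)],10).round(0).tolist())
h=cv2.cvtColor(t["img"],cv2.COLOR_RGB2HSV)
for n,(x,y) in dict(strip=(318,247),wood=(300,320),red=(117,245),bl=(126,238),white=(180,258),stone=(330,212)).items(): print(n,h[y,x])
h=cv2.cvtColor(s["img"],cv2.COLOR_RGB2HSV)
for n,(x,y) in dict(strip=(313,176),red=(260,336),bl=(250,329)).items(): print(n,h[y,x])
E
```

```text
copper [(np.float64(319.0), np.float64(248.2), np.float64(364.0)), (np.float64(341.2), np.float64(246.5), np.float64(364.0)), (np.float64(365.0), np.float64(243.5), np.float64(369.0)), (np.float64(389.3), np.float64(243.5), np.float64(376.5))] [(np.float64(313.0), np.float64(176.1), np.float64(138.0)), (np.float64(314.5), np.float64(166.5), np.float64(121.5)), (np.float64(315.2), np.float64(156.9), np.float64(97.0)), (np.float64(318.1), np.float64(148.3), np.float64(81.5))]
[ 494.9 -141.    55.4] reproj err [[-0.  -0.2]]
[ 498.5 -198.5   54.9] reproj err [[-0.  -0.3]]
[ 505.  -260.3   54.7] reproj err [[-0.  -0.2]]
[ 503.9 -322.5   54.4] reproj err [[-0.  -0.2]]
red [(np.float64(116.8), np.float64(246.5), np.float64(8.5))] [(np.float64(259.4), np.float64(337.0), np.float64(70.5))]
[511.3 395.5  33. ] reproj err [[-0.1 -0.6]]
blue [(np.float64(126.0), np.float64(237.9), np.float64(15.0)), (np.float64(127.0), np.float64(253.6), np.float64(19.5))] [(np.float64(249.4), np.float64(329.3), np.float64(93.0)), (np.float64(273.1), np.float64(334.3), np.float64(138.5)), (np.float64(275.8), np.float64(228.9), np.float64(38.0)), (np.float64(293.9), np.float64(231.1), np.float64(59.0))]
hsv [ 14 150 124]
hsv [ 13 131 132]
hsv [ 13 124 128]
hsv [ 13 149 127]
carrier corners [[563.0, 388.0, 6.0], [578.0, 63.0, 6.0], [465.0, 378.0, 6.0], [480.0, 57.0, 6.0]]
stone top corners [[596.0, -34.0, 60.0], [618.0, -350.0, 60.0], [422.0, -48.0, 60.0], [445.0, -362.0, 60.0]]
spray tin tape [[755.0, 2.0, 10.0], [745.0, 194.0, 10.0], [768.0, -167.0, 10.0]]
strip [  9 150 163]
wood [ 14 149 135]
red [  0 185 168]
bl [110 193 140]
white [ 13  19 184]
stone [  8  22 140]
strip [ 10 141 163]
red [  1 202 169]
bl [109 206 104]
```

```bash
cat >> vis.py <<'E'
def down(yaw):   # tool pointing down, its y (closing line) at world angle yaw
    y=np.array([np.cos(yaw),np.sin(yaw),0]);z=np.array([0,0,-1.]);return np.c_[np.cross(y,z),y,z]
def wristpose(): # camera in tool frame (constant)
    s=snap("wrist");W=np.array(s["world_to_cam"]);T=np.eye(4);T[:3,:3]=manip.current_eef_rot();T[:3,3]=manip.current_eef_pos()
    return W@T
E
python3 - <<'E'
from vis import *
print(np.array(manip.current_eef_rot()).round(2).tolist())
C=np.linalg.inv(wristpose());print("cam in tool",C.round(2).tolist())
for nm,p in (("carrier",(521,222,200)),("stonenear",(413,-141,90)),("far",(425,-322,90)),("bar aside",(631,227,60)),("place",(470,100,40)),("place",(460,340,40))):
  for yaw in (0.046,0.046+np.pi,0.046+np.pi/2,0.046-np.pi/2):
    q=manip.inverse_kinematics(p,down(yaw));print(nm,round(yaw,2),None if q is None else np.round(q,2).tolist())
E
```

```text
[[-0.92, 0.38, -0.0], [0.38, 0.92, -0.0], [-0.0, -0.0, -1.0]]
cam in tool [[-0.0, -0.95, -0.3, 84.41], [1.0, -0.0, -0.0, -0.36], [0.0, -0.3, 0.95, -178.25], [0.0, 0.0, 0.0, 1.0]]
carrier 0.05 [-0.77, 0.34, 0.38, 1.84, -0.15, 0.99, -0.28]
carrier 3.19 [-0.29, 0.35, -0.21, 1.81, 0.08, 0.99, 2.65]
carrier 1.62 [-0.54, 0.33, 0.09, 1.82, -0.04, 0.99, 1.19]
carrier -1.52 [-0.98, 0.37, 0.65, 1.85, -0.26, 1.0, -1.74]
stonenear 0.05 [-0.39, 0.35, 0.76, 2.24, -0.39, 0.68, 0.69]
stonenear 3.19 [-0.76, 0.7, 1.35, 2.25, -0.9, 0.94, -1.93]
stonenear 1.62 [-0.17, 0.31, 0.49, 2.23, -0.24, 0.65, 2.11]
stonenear -1.52 [-0.61, 0.47, 1.06, 2.25, -0.61, 0.75, -0.65]
far 0.05 [0.1, 0.48, 0.62, 2.01, -0.4, 0.77, 1.0]
far 3.19 [-0.33, 0.9, 1.34, 2.03, -1.01, 1.12, -1.6]
far 1.62 [-0.05, 0.54, 0.82, 2.02, -0.55, 0.81, 2.71]
far -1.52 [0.08, 0.49, 0.64, 2.01, -0.42, 0.77, -0.56]
bar aside 0.05 [-0.63, 0.68, 0.33, 1.66, -0.28, 0.84, -0.13]
bar aside 3.19 [-0.19, 0.69, -0.29, 1.63, 0.25, 0.86, 2.61]
bar aside 1.62 [-0.43, 0.66, 0.05, 1.65, -0.04, 0.83, 1.25]
bar aside -1.52 [-0.8, 0.73, 0.59, 1.68, -0.5, 0.89, -1.53]
place 0.05 [-0.59, 0.46, 0.38, 2.15, -0.31, 0.58, 0.05]
place 3.19 [-0.1, 0.46, -0.21, 2.11, 0.17, 0.58, 2.75]
place 1.62 [-0.38, 0.45, 0.12, 2.13, -0.09, 0.57, 1.42]
place -1.52 [-0.74, 0.49, 0.56, 2.15, -0.46, 0.61, -1.37]
place 0.05 [-0.88, 0.57, 0.24, 1.92, -0.21, 0.68, -0.47]
place 3.19 [-0.43, 0.59, -0.34, 1.89, 0.29, 0.71, 2.25]
place 1.62 [-0.67, 0.56, -0.03, 1.91, 0.02, 0.67, 0.9]
place -1.52 [-1.11, 0.61, 0.54, 1.94, -0.47, 0.72, -1.81]
```

```bash
python3 - <<'E'
from vis import *
import pickle
L={}
for n,p,yw in (("s1",(470,-215,280),-1.5),("s2",(540,-260,240),-1.5),("c1",(500,180,280),.046),("c2",(540,250,280),.046)):
    manip.reach(p,down(yw)); manip.sleep(.2); L[n]=snap("wrist",n)
pickle.dump(L,open("L.pkl","wb"));print(manip.current_time())
cv2.imwrite("pics/m1.png",cv2.resize(np.hstack([cv2.imread("pics/s1.png"),cv2.imread("pics/c1.png")]),None,fx=.78,fy=.78))
E
```

```text
6.775
```

View pics/m1.png

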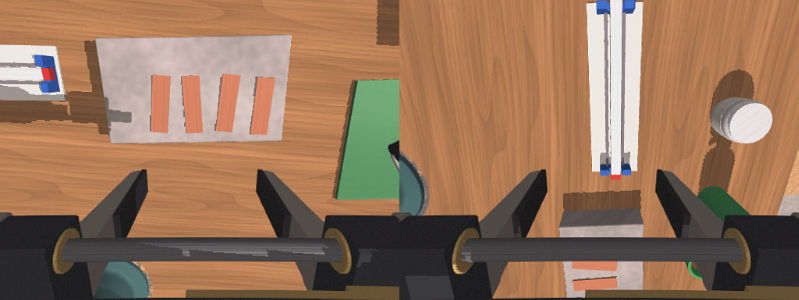

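s1 shows the four strips on the stone, around crop (160,103), (192,104), (227,103) and (262,105), with the near edge at row ~140. c1 shows the carrier, with the bar lying in its notches between its blue supports.

```bash
cat >> vis.py <<'E'
def strips(s,z,box=None,amin=300):
    out=[]
    for b in blobs(s,"copper",amin,box):
        P=onplane(s,b[3].reshape(-1,2)+0.,z)[:,:2].astype(np.float32)
        (c,(w,h),a)=cv2.minAreaRect(P);q=cv2.boxPoints((c,(w,h),a))
        e=[q[1]-q[0],q[2]-q[1]];l=max(e,key=np.linalg.norm);l=l*np.sign(l[0])
        out.append((np.array(c),float(np.arctan2(l[1],l[0])),max(w,h),min(w,h),b))
    return sorted(out,key=lambda t:-t[0][1])
E
python3 - <<'E'
from vis import *
import pickle
L=pickle.load(open("L.pkl","rb"))
a=strips(L["s1"],62.5,(0,0,512,210));b=strips(L["s2"],62.5,(0,0,512,210))
for k in (a,b):
    for t in k: print("strip",t[0].round(1),round(t[1],3),round(t[2]),round(t[3]))
for x,y in zip(a,b): print("tri",tri((L["s1"],x[4][:2]),(L["s2"],y[4][:2])).round(1))
# stone outline
for n in("s1","s2"):
    s=L[n];h,S,v=cv2.split(cv2.cvtColor(s["img"],cv2.COLOR_RGB2HSV));m=((S<60)&(v>120)).astype(np.uint8)*255|mask(s,"copper")
    m[205:]=0;m=cv2.morphologyEx(m,cv2.MORPH_OPEN,np.ones((5,5)))
    c=max(cv2.findContours(m,0,cv2.CHAIN_APPROX_NONE)[0],key=cv2.contourArea)
    P=onplane(s,c.reshape(-1,2)+0.,60)[:,:2].astype(np.float32);r=cv2.minAreaRect(P);print("stone",np.round(r[0],1),np.round(r[1],1),round(r[2],2),cv2.boxPoints(r).round(0).tolist())
for c in("red","blue"):
    R=[[tuple(np.round(x[:3],1).tolist()) for x in blobs(L[n],c,10,(150,0,400,260))] for n in("c1","c2")];print(c,R)
h=cv2.cvtColor(L["c1"]["img"],cv2.COLOR_RGB2HSV);print("bar/white/wood",h[100,276],h[100,260],h[100,150],"redish",h[227,276])
cv2.imwrite("pics/c2b.png",cv2.resize(L["c2"]["img"][:280,160:400,::-1],None,fx=2,fy=2))
E
```

```text
strip [ 498.6 -141.1] -0.02 99 30
strip [ 526.6 -186.9] -1.5 708 271
strip [ 501.9 -197.7] 0.134 99 30
strip [ 508.7 -259.2] -0.03 99 30
strip [ 507.7 -320.8] 0.018 99 30
strip [494.7  17.5] -1.503 122 70
strip [ 508.6 -141.3] -0.02 79 29
strip [ 512.5 -196.3] 0.134 79 30
strip [ 601.7 -258.8] -1.507 619 244
strip [ 517.7 -259.3] -0.03 81 30
strip [ 520.  -320.5] 0.014 76 30
tri [ 555.2 -172.1  296.8]
tri [ 561.5 -203.1  240.1]
tri [ 502.3 -193.7   30.7]
tri [ 591.  -217.7  635.3]
tri [ 543.2 -268.4  203.7]
stone [ 531.3 -187.4] [263.5 709.7] 4.06 [[375.0, 157.0], [425.0, -551.0], [688.0, -532.0], [638.0, 176.0]]
stone [ 604.2 -241.9] [237.8 655.6] 4.04 [[462.0, 77.0], [509.0, -577.0], [746.0, -560.0], [700.0, 93.0]]
red [[], []]
blue [[(259.1, 12.0, 104.5), (265.0, 221.5, 39.5), (292.2, 221.4, 49.5), (296.3, 9.7, 138.0)], [(229.3, 65.8, 122.0), (260.8, 65.4, 119.0)]]
bar/white/wood [  0   4 238] [ 14  12 238] [ 13 136 176] redish [  1 181 224]
```

View pics/c2b.png

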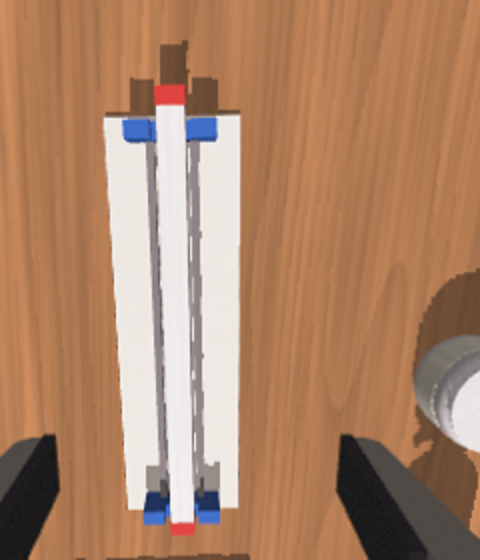

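```bash
sed -i 's/(S>190)&(v>90)/(S>150)\&(v>90)/' vis.py; python3 - <<'E'
from vis import *
import pickle
L=pickle.load(open("L.pkl","rb"))
s=L["s1"];S=cv2.cvtColor(s["img"],cv2.COLOR_RGB2HSV)[:,:,1].astype(int)
pts=[(x,150+int(np.argmax(S[150:205,x]>70))) for x in range(155,352,10)]
pts=[(x,y-.5) for x,y in pts if y>165];P=onplane(s,pts,60);k=np.polyfit(P[:,1],P[:,0],1)
print("near edge x=%.4f*y+%.1f"%tuple(k),"res",np.abs(P[:,0]-np.polyval(k,P[:,1])).max(),len(pts))
a=[t for t in strips(L["s1"],62.5,(0,0,512,210)) if t[3]<40]
b=[t for t in strips(L["s2"],62.5,(0,0,512,300)) if 25<t[3]<40 and t[2]<110]
for y in b: 
    x=min(a,key=lambda x:abs(x[0][1]-y[0][1]));print("tri",tri((L["s1"],x[4][:2]),(L["s2"],y[4][:2])).round(1),y[0],y[2:4])
c1,c2=L["c1"],L["c2"]
for c in("red","blue"):
    A=blobs(c1,c,10,(150,0,400,275));B=blobs(c2,c,10,(150,0,400,275))
    g=lambda b,far:sorted([x[:2] for x in b if (x[1]<130)==far])
    for far in(True,False):
        for p,q in zip(g(A,far),g(B,far)): print(c,"far" if far else "near",np.round(p,1),tri((c1,p),(c2,q)).round(1))
# white floor edges, c2 : carrier axis
m=mask(c2,"white")|mask(c2,"blue")|mask(c2,"red");
E
```

```text
near edge x=-0.0902*y+416.3 res 0.9496760769919206 10
tri [ 500.9 -140.4   59.9] [ 498.56921387 -141.57521057] (99.37621307373047, 29.49244499206543)
tri [ 504.3 -197.3   61.7] [ 501.99478149 -197.73957825] (99.88312530517578, 29.897796630859375)
tri [ 511.3 -259.2   62.6] [ 508.68878174 -259.04556274] (99.48351287841797, 29.798254013061523)
tri [ 510.2 -320.8   61.7] [ 507.91671753 -320.63327026] (99.84088134765625, 29.927448272705078)
red near [278.1 228. ] [537.4  63.1  44.3]
blue far [259.1  12. ] [492.9 372.   10.7]
blue far [296.3   9.7] [539.7 371.4  35.7]
blue near [265.  221.5] [538.8  87.9  67.2]
```

```bash
python3 - <<'E'
from vis import *
import pickle
L=pickle.load(open("L.pkl","rb"))
for n in("c1","c2"):
    s=L[n];B=blobs(s,"red",6,(200,0,330,285));P=onplane(s,[b[:2] for b in B],42);print(n,"red",[np.round(b[:3],1).tolist() for b in B],P.round(1).tolist(), np.linalg.norm(P[0]-P[-1]).round(1),"mid",P.mean(0).round(1))
    B=blobs(s,"blue",20,(180,0,360,290));print(" blue",[np.round(b[:3],1).tolist() for b in B],onplane(s,[b[:2] for b in B],36).round(1).tolist())
s=L["c2"];q=np.array([(105,116),(240,111),(128,510),(239,507)])/2+[160,0]
P=onplane(s,q,6);print("floor",P.round(1).tolist(),P.mean(0).round(1))
E
```

```text
c1 red [[278.1, 228.0, 71.0]] [[537.3, 62.2, 42.0]] 0.0 mid [537.3  62.2  42. ]
 blue [[259.1, 12.0, 104.5], [265.0, 221.5, 39.5], [292.2, 221.4, 49.5], [296.3, 9.7, 138.0]] [[493.4, 365.7, 36.0], [516.1, 70.1, 36.0], [559.9, 72.1, 36.0], [541.2, 370.3, 36.0]]
c2 red [[245.6, 47.6, 132.5], [252.0, 265.5, 59.0]] [[517.0, 392.5, 42.0], [537.7, 61.4, 42.0]] 331.8 mid [527.3 227.   42. ]
 blue [[229.3, 65.8, 122.0], [260.8, 65.4, 119.0]] [[495.1, 370.0, 36.0], [538.1, 372.4, 36.0]]
floor [[467.7, 381.8, 6.0], [565.4, 389.5, 6.0], [486.7, 57.3, 6.0], [586.2, 64.6, 6.0]] [526.5 223.3   6. ]
```

```bash
cat > pose.py <<'E'
import numpy as np
C=np.array([527.,222.5]);CY=0.065   # carrier
def carr(x,y,z): 
    c,s=np.cos(CY),np.sin(CY); return np.array([C[0]+c*x-s*y,C[1]+s*x+c*y,z])
E
python3 - <<'E'
from vis import *; from pose import *
R=down(0.063);b=np.array([527.3,226,49])
manip.reach(b+[0,0,80],R); manip.servo_line(b+[0,0,0],rate=80,force_limit=8)
print(manip.current_eef_pos()); manip.gripper_close(30);print("gap",manip.current_finger_gap(),manip.current_grasp_force())
manip.servo_line(b+[0,0,70],rate=100);print("gap",manip.current_finger_gap(),manip.current_contact_force())
t=carr(110,3,119);manip.servo_line(t,rate=150)
hit=manip.servo_line([*t[:2],20],rate=60,force_limit=5);print(hit,manip.current_eef_pos());manip.gripper_open()
p=manip.current_eef_pos();manip.servo_line([p[0],p[1],170],rate=120)
snap("top","t1");print(manip.current_time())
# straight view of the carrier
manip.reach(carr(-10,0,330)+[0,-80,0],down(CY));manip.sleep(.2);s=snap("wrist","c3");import pickle;pickle.dump(s,open("c3.pkl","wb"))
E
```

```text
[527.75464549 226.10314914  49.45499039]
gap 0.5847727268576653 0.0
gap 0.33186859662982854 [ 0.0041206   0.23489358 -0.4033536 ]
False [636.82972079 232.72842226  20.39185554]
16.2917
```

View pics/c3.png

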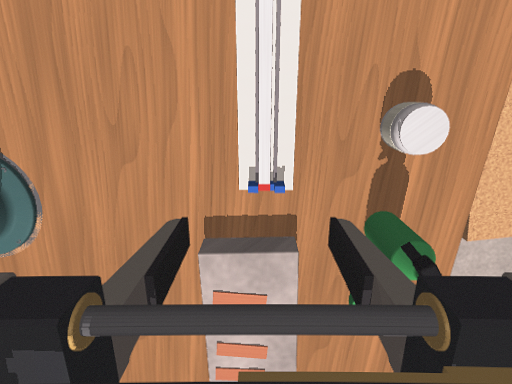

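```bash
python3 - <<'E'
from vis import *
print(manip.tip_extent)
a=cv2.imread("pics/t1.png")[190:290,90:270];b=cv2.imread("pics/c3.png")[0:200,200:330]
cv2.imwrite("pics/z1.png",np.hstack([cv2.resize(a,(540,300)),cv2.resize(b,(195,300))]))
E
```

```text
14.0
```

View pics/z1.png

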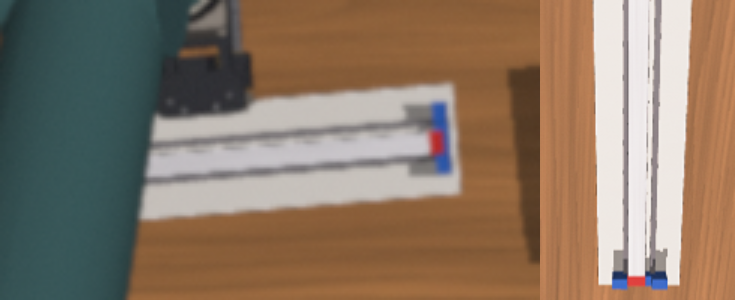

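```bash
python3 - <<'E'
from vis import *; from pose import *
R=down(0.063);b=np.array([527.3,226,0])
manip.gripper_close(10);manip.reach(b+[0,0,90],R)
h=manip.servo_line(b+[0,0,50],rate=25,force_limit=4);print(h,manip.current_eef_pos(),manip.current_contact_force())
manip.servo_line(b+[0,0,100],rate=100);manip.gripper_open()
s=snap("side","s2");cv2.imwrite("pics/s2z.png",cv2.resize(s["img"][200:350,220:330,::-1],None,fx=4,fy=4))
E
```

```text
False [527.38053659 226.04307758  50.13587881] [0.61611594 1.26057727 0.56156752]
```

View pics/s2z.png

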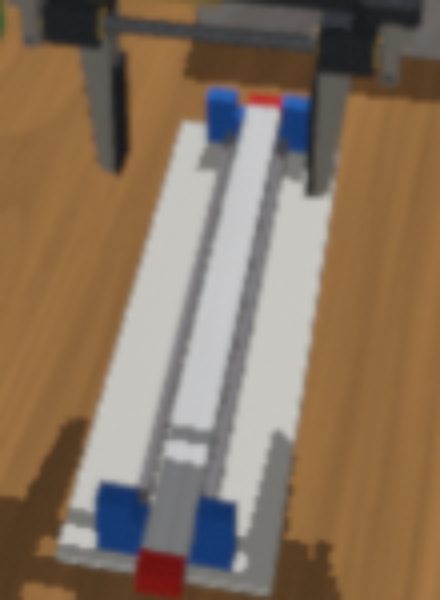

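```bash
python3 - <<'E'
from vis import *; from pose import *
b=np.array([527.3,226,0])
manip.gripper_close(10)
manip.servo_line(b+[0,0,52],rate=60);f0=manip.current_contact_force()
h=manip.servo_line(b+[0,0,32],rate=20,force_limit=4);print(h,manip.current_eef_pos(),f0,manip.current_contact_force())
s=snap("side");w=snap("wrist");cv2.imwrite("pics/z3.png",np.hstack([cv2.resize(s["img"][200:350,220:330,::-1],(366,500)),cv2.resize(w["img"][:,150:400,::-1],(325,500))]))
manip.servo_line(b+[0,0,100],rate=100);manip.gripper_open()
E
```

```text
True [527.20034657 225.94839251  34.66301104] [-0.39759565 -0.08625016  0.61477929] [-0.61517744 -1.04798476  3.96432437]
```

View pics/z3.png

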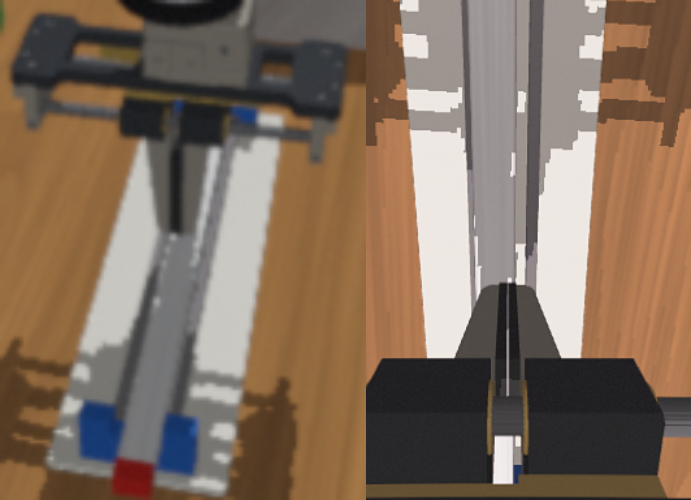

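```bash
python3 - <<'E'
from vis import *; from pose import *
t=carr(110,0,0);manip.gripper_close(10);manip.servo_line(t+[0,0,100])
h=manip.servo_line(t+[0,0,25],rate=80,force_limit=4);print(h,manip.current_eef_pos())
h=manip.servo_line(t+[0,0,5],rate=20,force_limit=4);print(h,manip.current_eef_pos(),manip.current_contact_force())
manip.servo_line(t+[0,0,150])
s=snap("wrist","w4");manip.gripper_open();print(manip.current_time())
E
```

```text
False [637.25058963 229.68381619  25.57261308]
False [636.90153862 229.67829726   5.15894929] [ 0.06999439  0.87542874 -0.6731245 ]
35.9833
```

View pics/w4.png

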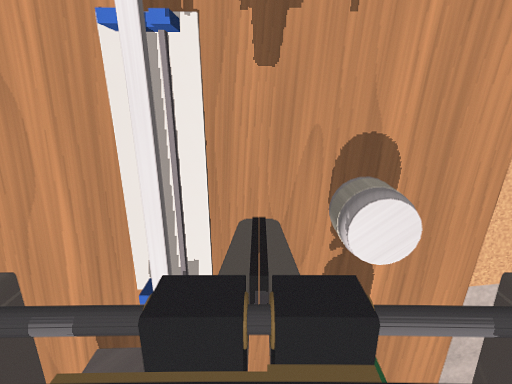

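```bash
python3 - <<'E'
from vis import *; from pose import *
t=carr(110,0,0);manip.gripper_close(10)
manip.servo_line(t+[0,0,8],rate=120,force_limit=6)
print(manip.current_contact_force())
h=manip.servo_line(t+[0,0,-25],rate=20,force_limit=4);print(h,manip.current_eef_pos(),manip.current_contact_force())
w=snap("wrist","w5");s=snap("side","w5s");manip.servo_line(t+[0,0,100]);manip.gripper_open();print(manip.current_time())
cv2.imwrite("pics/z5.png",np.hstack([cv2.resize(s["img"][150:350,150:330,::-1],(450,500)),cv2.resize(w["img"][:,150:400,::-1],(325,500))]))
E
```

```text
[-0.82741056  0.01160715  0.52573601]
True [636.68977578 229.60338493  -7.2843609 ] [-0.76368423  0.30150077  4.68473579]
41.8917
```

View pics/z5.png

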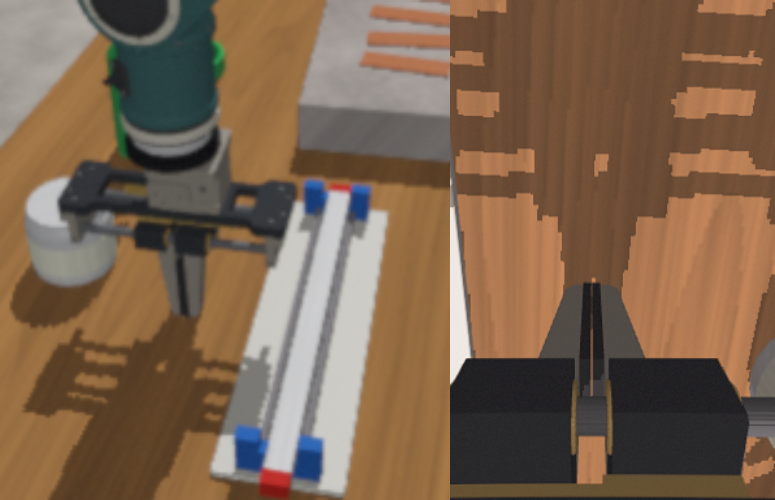

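```bash
python3 - <<'E'
from vis import *
s=snap("side");print("tip by side cam",onplane(s,[(224,274.5)],0).round(1))
p0=manip.current_eef_pos();M=wristpose();w=snap("wrist");C=np.linalg.inv(M)
# wrist tip pixel (259,217.7): intersection with tool z for several depths
W=np.array(w["world_to_cam"]);o=-W[:3,:3].T@W[:3,3];print("cam-tcp",(o-p0).round(1),p0.round(1))
o,d=ray(w,[(259,218.)]);d=d[0]
for below in (14,-7.3): # assumed tip height relative to reported tcp
    z=p0[2]-below;P=o+d*((z-o[2])/d[2]);print(below,(P-p0).round(1))
E
```

```text
tip by side cam [[636.4 235.8   0. ]]
cam-tcp [ -4.7  84.4 178.3] [636.7 229.7 100. ]
14 [  0.7  -1.2 -14. ]
-7.3 [0.1 8.3 7.3]
```

```bash
python3 - <<'E'
from vis import *; from pose import *
R=down(0.063);b=np.array([526,226,28.7])
manip.reach(b+[0,0,70],R); print(manip.servo_line(b,rate=80,force_limit=8))
manip.gripper_close(30);print("gap",manip.current_finger_gap(),manip.current_grasp_force(),manip.current_eef_pos())
manip.servo_line(b+[0,0,60],rate=100);print("gap",manip.current_finger_gap(),manip.current_contact_force())
if manip.current_finger_gap()<15: raise SystemExit
t=carr(115,55,88);manip.servo_line(t,rate=150)
hit=manip.servo_line([*t[:2],-1],rate=50,force_limit=4);print(hit,manip.current_eef_pos());manip.gripper_open()
p=manip.current_eef_pos();manip.servo_line([p[0],p[1],130],rate=150)
manip.reach(carr(-30,-95,280),down(CY-np.pi/2));manip.sleep(.2);s=snap("wrist","c6");import pickle;pickle.dump(s,open("c6.pkl","wb"))
print(manip.current_time())
E
```

```text
False
gap 19.474616052744167 29.999148845672607 [525.55431202 226.00060245  28.49902656]
gap 19.714765219046903 [-0.06320359 -0.37211865 -3.18022618]
True [6.38169947e+02 2.84831632e+02 5.37610245e-01]
51.6667
```

View pics/c6.png

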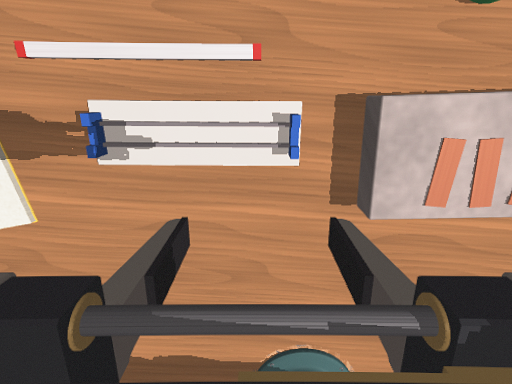

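c6 shows the bar lying on the table behind the carrier (its ends at (20,48) and (257,51)), and the carrier empty. Next I refine the carrier pose and do the first strip.

```bash
python3 - <<'E'
from vis import *
import pickle
s=pickle.load(open("c6.pkl","rb"))
m=mask(s,"white");m[:85]=0;m[180:]=0;m[:,:80]=0;m[:,320:]=0
m=cv2.morphologyEx(m,cv2.MORPH_CLOSE,np.ones((9,9)))
c=max(cv2.findContours(m,0,cv2.CHAIN_APPROX_NONE)[0],key=cv2.contourArea)
r=cv2.minAreaRect(onplane(s,c.reshape(-1,2)+0.,6)[:,:2].astype(np.float32));print(r)
e=lambda x:onplane(s,[x],6)[0].round(1);print(e((89,101)),e((301.5,101)),e((99,165.5)),e((299,165.5)))
E
cat > job.py <<'E'
from vis import *; from pose import *
DZ=7.3; SY=0.09
edge=lambda y:416.3-0.0902*y
fz=lambda:manip.current_contact_force()[2]
def drag(c,yaw,over=38,back=20):
    R=down(yaw-np.pi/2);u=np.array([np.cos(yaw),np.sin(yaw)]);d=np.array([np.cos(SY),np.sin(SY)])
    p=c+u*back;manip.gripper_close(15);manip.reach([*p,110],R)
    manip.servo_line([*p,62],rate=120,force_limit=6);f0=fz()
    hit=manip.servo_line([*p,50],rate=12,force_limit=6);z=manip.current_eef_pos()[2];print("press",hit,z.round(2),"f",round(fz()-f0,1))
    ne=c-50*u;L=(ne[0]-(edge(ne[1])-over))/d[0]; n=int(np.ceil(L/10)); F=[]
    zc=z
    for i in range(1,n+1):
        q=p-d*L*i/n;manip.servo_line([*q,zc],rate=60)
        f=fz()-f0;F.append(round(f,1));zc+=-.4 if f<4.5 else (.3 if f>9 else 0);zc=max(zc,z-4)
    print("drag",round(L,1),F);manip.servo_line([*q,110],rate=150);manip.gripper_open()
    return c-d*L
def grasp(c,yaw,g=14):
    R=down(yaw-np.pi/2);u=np.array([np.cos(yaw),np.sin(yaw)]);p=c-(50-g)*u
    manip.reach([*p,110],R);manip.servo_line([*p,56-DZ],rate=100,force_limit=5)
    manip.gripper_close(15);print("gap",round(manip.current_finger_gap(),1));manip.servo_line([*p,100],rate=100);print("gap",round(manip.current_finger_gap(),1))
E
```

```text
((525.2573852539062, 223.3166046142578), (99.84501647949219, 323.145751953125), 3.579524278640747)
[563.1 384.8   6. ] [585.2  65.2   6. ] [463.7 380.3   6. ] [485.1  58.1   6. ]
```

```bash
python3 - <<'E'
from job import *
c=drag(np.array([498.6,-141.1]),-.02);print(c)
manip.reach([c[0]-10,c[1]-30,230],down(-np.pi/2+.05));manip.sleep(.2);s=snap("wrist","d1")
for t in strips(s,62.5,(0,0,512,215)): 
    if t[3]<40: print(t[0].round(1),round(t[1],3),round(t[2]),round(t[3]))
print(manip.current_time())
E
```

```text
press True 55.15 f 4.4
drag 57.9 [np.float64(1.6), np.float64(6.4), np.float64(6.5), np.float64(7.8), np.float64(8.7), np.float64(9.3)]
[ 440.92702635 -146.30462772]
[ 502.  -197.5] 0.135 100 30
[ 508.8 -258.7] -0.03 99 30
[ 507.8 -320.6] 0.018 100 31
59.975
```

View pics/d1.png

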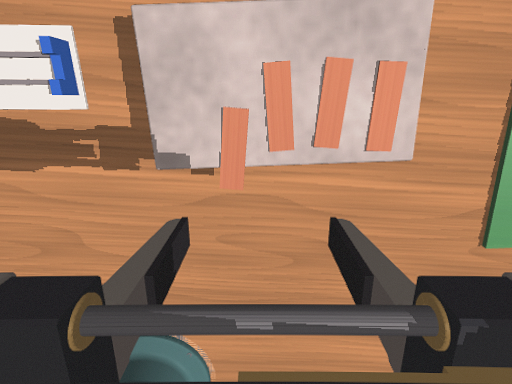

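d1 shows strip 1 overhanging the near edge; its corners are (222,107), (249,107), (243,189) and (221,189), and the edge is near row 165.

```bash
sed -i 's/C=np.array.*/C=np.array([525.5,223.]);CY=0.0625/' pose.py; python3 - <<'E'
from job import *
s=snap("wrist");P=onplane(s,[(222,107),(249,107),(243.5,189.5),(221,189.5)],62.5)[:,:2];print(P.round(1).tolist(),P.mean(0).round(1))
print("edge",onplane(s,[(157,168),(412,159)],60).round(1).tolist(),edge(-75),edge(-340))
f=(P[0]+P[1])/2;n=(P[2]+P[3])/2;c=P.mean(0);yaw=float(np.arctan2(*(f-n)[::-1]));print(c,yaw,"overhang",edge(n[1])-n[0])
E
```

```text
[[500.7, -130.4], [502.3, -161.8], [400.8, -158.8], [399.4, -130.2]] [ 450.8 -145.3]
edge [[422.8, -50.0, 60.0], [450.0, -364.9, 60.0]] 423.065 446.968
[ 450.76866642 -145.30043366] -0.01502009180676715 overhang 29.263033483456354
```

```bash
sed -i 's/    zc=z$/    zc=z-.6/' job.py; cat >> job.py <<'E'
def place(xs,y,g):
    R=down(CY-np.pi/2);p=carr(xs-(50-g),y,0)
    manip.reach(p+[0,0,100],R);manip.servo_line(p+[0,0,20],rate=120)
    hit=manip.servo_line(p+[0,0,1],rate=15,force_limit=1.5);print("place",hit,manip.current_eef_pos().round(1))
    manip.gripper_open();z=manip.current_eef_pos();manip.servo_line([z[0],z[1],110],rate=150)
def look(name):
    manip.reach(carr(-70,-40,230),down(CY-np.pi/2));manip.sleep(.2);return snap("wrist",name)
E
python3 - <<'E'
from job import *
grasp(np.array([450.8,-145.3]),-.015,10)
if manip.current_finger_gap()>25:
    place(-12,120,10);look("p1")
print(manip.current_time())
E
```

```text
gap 29.2
gap 29.5
place True [466.  339.4   3.7]
69.4917
```

View pics/p1.png

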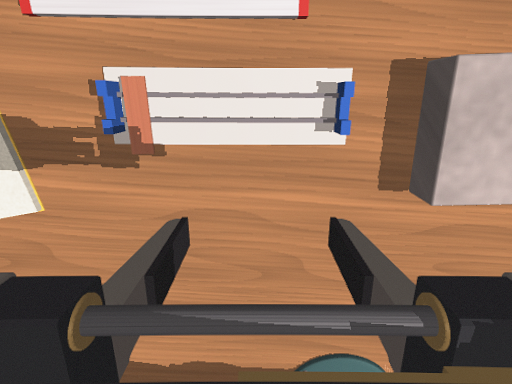

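```bash
cat >> job.py <<'E'
def locate(c,name):   # strip partly over the edge: far end seen on the stone
    manip.reach([c[0]-10,c[1]-20,230],down(-np.pi/2+.05));manip.sleep(.2);s=snap("wrist",name)
    m=mask(s,"copper");m[215:]=0;ys,xs=np.nonzero(m);P=onplane(s,np.c_[xs,ys]+0.,62.5)[:,:2]
    k=(P[:,0]>edge(P[:,1])+3)&(abs(P[:,1]-c[1])<24)&(P[:,0]<c[0]+85)
    n=np.zeros_like(m);n[ys[k],xs[k]]=255;n=cv2.morphologyEx(n,cv2.MORPH_OPEN,np.ones((3,3)))
    q=max(cv2.findContours(n,0,cv2.CHAIN_APPROX_NONE)[0],key=cv2.contourArea).reshape(-1,2)
    P=onplane(s,q+0.,62.5)[:,:2].astype(np.float32);r=cv2.minAreaRect(P)
    b=cv2.boxPoints(r);e=max([b[1]-b[0],b[2]-b[1]],key=np.linalg.norm);e=e*np.sign(e[0])/np.linalg.norm(e)
    far=np.array(r[0])+e*((P-r[0])@e).max();cc=far-50*e;ne=cc-50*e
    o=float(edge(ne[1])-ne[0]);yaw=float(np.arctan2(e[1],e[0]));print("located",cc.round(1),round(yaw,3),"size",np.round(r[1],1),"overhang",round(o,1));return cc,yaw,o
E
python3 - <<'E'
from job import *
s=snap("wrist");P=onplane(s,[(120,76.5),(143.5,76.5),(155,153),(132,155)],18.5)[:,:2]
c,sn=np.cos(CY),np.sin(CY);print("strip1 in carrier",((P-C)@np.array([[c,-sn],[sn,c]])).round(1).tolist())
for c0,yw,y in ((np.array([502,-197.6]),.134,40),):
    c1=drag(c0,yw);cc,yaw,o=locate(c1,"d2")
    if 24<o<46 and abs(yaw)<.25:
        g=min(16,o-18);grasp(cc,yaw,g)
        if manip.current_finger_gap()>25: place(-8,y,g);look("p2")
print(manip.current_time())
E
```

```text
strip1 in carrier [[37.2, 135.4], [37.4, 105.9], [-60.6, 102.2], [-63.5, 133.9]]
press True 55.16 f 4.6
drag 55.9 [np.float64(6.9), np.float64(7.6), np.float64(9.1), np.float64(7.8), np.float64(7.6), np.float64(8.8)]
located [ 444.7 -201.8] 0.131 size [57.6 29.6] overhang 39.9
gap 29.5
gap 29.0
place True [481.  260.3   4. ]
87.325
```

```bash
python3 - <<'E'
from job import *
for c0,yw,y,xs,n in ((np.array([508.7,-258.9]),-.03,-40,-8,3),(np.array([507.9,-320.6]),.018,-119,-12,4)):
    c1=drag(c0,yw);cc,yaw,o=locate(c1,f"d{n}")
    if not(24<o<46 and abs(yaw)<.25): break
    g=min(16 if n==3 else 14,o-18);grasp(cc,yaw,g)
    if manip.current_finger_gap()<25: break
    place(xs,y,g)
    print(manip.current_time())
look("p4")
E
```

```text
press True 55.18 f 4.3
drag 57.4 [np.float64(5.3), np.float64(6.9), np.float64(7.3), np.float64(6.3), np.float64(7.9), np.float64(7.4)]
located [ 450.7 -263.5] -0.035 size [29.7 58.5] overhang 39.2
gap 29.6
gap 29.5
place True [486.  180.4   4. ]
104.3583
press True 55.2 f 3.6
drag 50.8 [np.float64(6.4), np.float64(6.6), np.float64(6.9), np.float64(7.0), np.float64(7.6), np.float64(6.7)]
located [ 456.9 -325. ] 0.021 size [58.  29.6] overhang 38.8
gap 29.4
gap 29.7
place True [484.9 101.1   3.8]
121.3833
```

View pics/p4.png

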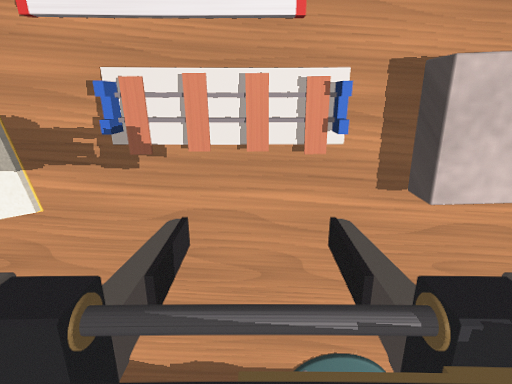

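p4 shows all four strips across the ribs (columns ~135, 197, 257 and 316), separated. Next I check the outer strip and re-measure the bar.

```bash
python3 - <<'E'
from job import *
def tocar(P): c,sn=np.cos(CY),np.sin(CY);return (P[:,:2]-C)@np.array([[c,-sn],[sn,c]])
s=snap("wrist")
for q in ([(305,76.5),(329.5,76.5),(305,154),(327,153)],[(120,76.5),(143.5,76.5),(150.5,153),(128,155)]):print(tocar(onplane(s,q,18.5)).mean(0).round(1))
manip.reach(carr(20,20,280),down(CY-np.pi/2));manip.sleep(.2);s=snap("wrist","b1");out=[]
B=[b for b in blobs(s,"red",15,(0,0,512,215))];P=onplane(s,[b[:2] for b in B],14)
print([np.round(b[:3],1).tolist() for b in B],P.round(1).tolist(),tocar(P).round(1).tolist(),"len",np.linalg.norm(P[0]-P[-1]))
Bb=blobs(s,"blue",20,(0,0,512,215));print("blue",[np.round(b[:3],1).tolist() for b in Bb],tocar(onplane(s,[b[:2] for b in Bb],36)).round(1).tolist())
E
```

```text
[ -11.9 -119.3]
[-12.  119.8]
[[110.1, 87.9, 99.0], [336.3, 86.7, 90.5]] [[625.0, 465.2, 14.0], [647.5, 135.1, 14.0]] [[114.5, 235.5], [116.2, -95.4]] len 330.919376357112
blue [[174.4, 160.4, 262.0], [175.5, 183.1, 91.0], [369.4, 183.1, 62.5], [370.1, 162.3, 167.5]] [[11.4, 145.4], [-24.5, 146.9], [-24.8, -152.2], [7.9, -149.4]]
```

View pics/b1.png

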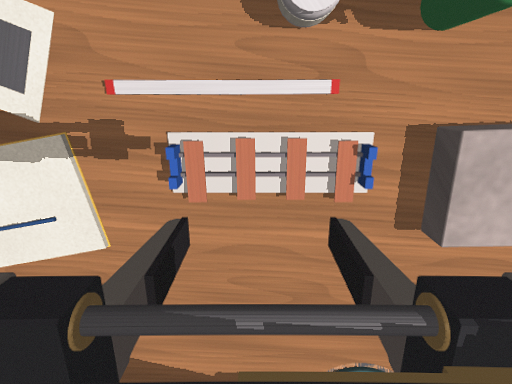

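```bash
python3 - <<'E'
from job import *
b=np.array([636.3,300.2,.7])
manip.reach(b+[0,0,90],down(.067));print(manip.servo_line(b,rate=80,force_limit=6))
manip.gripper_close(30);print("gap",manip.current_finger_gap(),manip.current_eef_pos().round(1))
if manip.current_finger_gap()<15: raise SystemExit
z0=manip.current_eef_pos()[2]
manip.servo_line(b+[0,0,80],rate=120);print("gap",manip.current_finger_gap())
t=carr(0,0,0);manip.servo_line(t+[0,0,80],rot=down(CY),rate=150)
manip.servo_line(t+[0,0,48],rate=80)
s=snap("wrist","l1");s2=snap("side","l1s")
hit=manip.servo_line(t+[0,0,z0+27],rate=15,force_limit=4);print(hit,manip.current_eef_pos().round(1),"expected",z0+28,manip.current_time())
w=snap("wrist","l2");s=snap("side","l2s")
cv2.imwrite("pics/z6.png",np.hstack([cv2.resize(s["img"][200:350,220:330,::-1],(366,500)),cv2.resize(w["img"][:270,130:400,::-1],(420,420)).copy() if 0 else cv2.resize(w["img"][:,130:400,::-1],(352,500))]))
E
```

```text
False
gap 19.25624564094781 [636.4 300.2   0.7]
gap 19.309438282979983
True [525.4 222.9  28.6] expected 28.732516688273687 130.5083
```

View pics/z6.png

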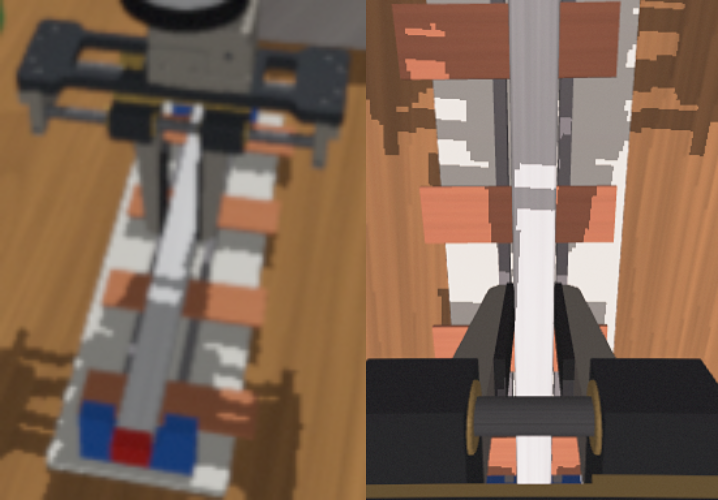

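The bar is seated at the right height, but its left red end barely protrudes, so it is off along y. I'll release it, measure and shift it.

```bash
cat > chk.py <<'E'
from job import *
def tocar(P): c,sn=np.cos(CY),np.sin(CY);return (P[:,:2]-C)@np.array([[c,-sn],[sn,c]])
def barlook(n):
    manip.reach(carr(-20,0,310),down(CY-np.pi/2));manip.sleep(.2);s=snap("wrist",n)
    B=blobs(s,"red",5,(0,0,512,215));P=tocar(onplane(s,[b[:2] for b in B],42))
    print([np.round(b[:3],1).tolist() for b in B],P.round(1).tolist(),"mid",P.mean(0).round(1))
    B=blobs(s,"blue",15,(0,0,512,215));print("blue",[np.round(b[:3],1).tolist() for b in B],tocar(onplane(s,[b[:2] for b in B],36)).round(1).tolist())
    cv2.imwrite(f"pics/{n}z.png",cv2.resize(s["img"][60:215,100:420,::-1],None,fx=2.4,fy=2.4))
E
python3 - <<'E'
from chk import *
manip.gripper_open();p=manip.current_eef_pos();manip.servo_line([p[0],p[1],140],rate=120)
barlook("e1");print(manip.current_time())
E
```

```text
[[151.7, 139.6, 80.0], [364.4, 140.0, 73.0]] [[-0.2, 165.1], [-0.9, -165.6]] mid [-0.5 -0.3]
blue [[164.1, 125.2, 133.5], [166.6, 153.8, 101.0], [352.9, 154.6, 55.0], [355.4, 125.9, 74.0]] [[21.3, 145.6], [-23.6, 146.3], [-25.0, -152.1], [20.2, -151.5]]
134.4833
```

View pics/e1z.png

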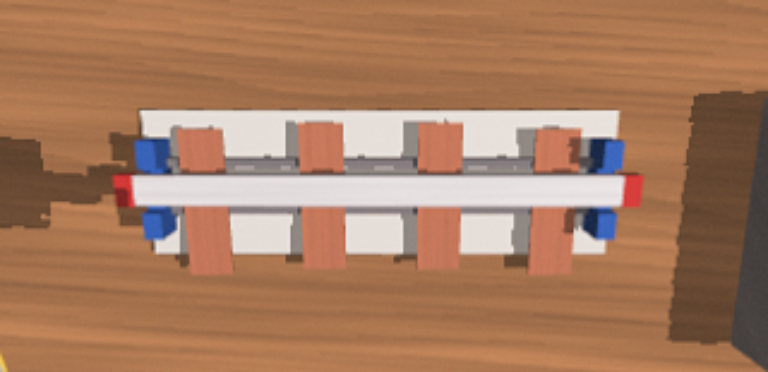

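e1 shows the bar across both supports, with symmetric overhang and its middle within about 3 mm of the supports' middle. All four strips are flat and separate, and the robot is clear of everything.

```bash
python3 -c "
from station import manip
print(manip.finish_job(),manip.current_time())"
```

```text
the job is handed in; nothing more can be done
the job is handed in; nothing more can be done
```

The job is handed in (no verdict was returned): all four strips lie across the ribs without overlapping, and the bar is back in both notches, centred to about 3 mm.

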